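Clip a circuit-board carrier into its soldering fixture

ROBOT

A 6-joint arm with a two-finger parallel gripper is mounted at the origin on the work surface. World frame = base frame: x ahead of the robot, y to its left, z up, the work surface at z = 0. Lengths are in m, angles in rad, forces in N, time in s.
With the tool pointing down it reaches from about 0.325 to 0.85 m from the base axis. Payload 4.4 kg.
Tool frame: the origin (TCP) lies midway between the tips of the shut fingers; the grasp point (between the pads) lies 19 mm behind it (grip_depth is the distance from the TCP to the grasp point, in m); z points along the fingers, y is the line along which they close (so a half turn about z gives the same grasp; the last joint's range is limited). The gripper opens to 94 mm and grips with 3 to 60 N. Pads are 16 mm wide; open, the fingers measure 119 mm over their backs; the gripper's body (75 mm by 177 mm) begins 78 mm behind the grasp point.
Start: joints at [1.044, 0.207, 1.542, -0, 1.393, -0.15], TCP at [0.212, 0.535, 0.205] pointing down, gripper open.
Joint ranges: [-2.73, 2.73], [-0.86, 2.22], [0.23, 2.46], [-1.11, 4.25], [0.08, 2.63], [-2.82, 2.82]. Speed limits (rad/s): [2.79, 2.79, 3.14, 3.14, 3.14, 3.14].

INTERFACE

Orientations are given as a unit quaternion [w, x, y, z].
In Python, from cell import * gives the robot as it stands. The module is installed in compiled form; this text tells all that it offers.
- The arm moves only by the tool servo_tool, never from a script. Its argument "series" is a list of rows, each an object of numbers: "claw": the opening, from 0 (shut) to 1 (fully open); "dx", "dy", "dz": the shift along the tool's x, y, z in cm; "rx", "ry", "rz": the turn, a rotation vector about the tool's x, y, z in rad. In form: [{"claw": .., "dx": .., "dy": .., "dz": .., "rx": .., "ry": .., "rz": ..}, ...]. A call has 1 to 20 rows; each row is the pose to reach, as a shift and turn from the pose commanded when the call began, along the tool's axes at that moment; what a row does not reach only later rows make up. A row lasts 1/10 s, in which the tool goes at most 50 mm and 8.59 degrees, less where a joint would pass 70% of its speed; a pose out of reach is approached as far as the arm can. A call with a gripper value outside its range is refused whole. The fingers move at their own pace and stop on an object; "squeeze" is the grip in N (left out, the last holds). Time passes only in rows, so rows that repeat a pose let the fingers close. It gives the time, the measured TCP pose, the force, the opening and the grip force at its end, in the units of the state.
- sense(): the state, without advancing time (a new reading comes with each control period).
- capture(name): name is "scene" or "side" or "wrist"; returns the picture (384x512x3 uint8, red, green, blue); there is no depth.
- camera_info(name): a dict with "mtx" (3x3 intrinsics, pixels), "k1" (the pictures are not rectified: a ray, as slopes to the right and down, at radius r is drawn at 1 + k1 r^2 times it, then the intrinsics apply), "eye" and "rotation" of the camera in the world; the wrist camera has in their place "T_tool_cam" (4x4, takes a point from camera to tool coordinates, whose origin is the TCP and whose axes are the flange's). Camera axes: x right, y up, looking along -z (the intrinsics and any distortion apply to the point x, -y, -z); pixel columns grow to the right and rows downward; lengths in m; the calibration is good to about 2 mm. A picture is of the moment at which its call begins: read the wrist's pose just before it. camera_info takes no time and is no camera call.
- job_done(): hands the job in; it is judged then, once.
The state is a dict: "t": time; "q": joint angles; "qvel": joint speeds; "joint_torque": joint torques, N m; "ee_pos": TCP position; "tool_rot": TCP orientation; "ft_force": force on the tool from outside, world axes, zero at the start; "moment": the same for the moment, N m; "width": opening from 0.0 (shut) to 1.0 (fully open); "grip_force": force on a finger pad.
Only numpy, scipy, OpenCV 4.12 (cv2) and the standard library are available. Lean on these libraries where they do the work, as an engineer would, in place of code of your own. Each camera call takes 0.05 s, during which the arm holds its last target. There are 200 camera calls.

TASK

Slide the little circuit-board carrier under the spring clip of the soldering fixture: press the clip's long thumb bar down with one fingertip so that its jaw rises and, while it stays held down, push the carrier along the bed with the other fingertip until it is fully home against the end stop. Then let the clip close on the carrier and move clear. Only push the carrier, never lift it, and leave the other things on the desk where they are.

Things in the scene. Friction and masses are not known exactly. Their poses are not given: they have to be found in the camera images.
- fixture: Soldering fixture fixed to the desk, steel foot 165 x 108 x 16 mm with a metal bed. Origin on the desk, under the clip's hinge line at the jaw's rear end; +x the push direction (roughly away from the robot), +y thumb-bar side, z up. In its frame (mm): foot and bed x -117 to +47; foot y -66 to 42, top z 16; bed top z 22, y -66 to 0. Hinge line along x at y 0, z 33, barrel 8 thick.
- channel_end (a point): Foot of the end stop: fixture frame x 35, y -29.5, z 22 mm (bed level, middle of the channel); the stop is 9 mm high and faces -x. The channel in front of it runs along fixture x between two guides 5 mm high with inner faces at y -4 and -55 mm (1.5 mm play each side of the carrier). Axes as the fixture's.
- carrier: Loose circuit-board carrier, about 60 g, flat in the channel, short of the jaw: aluminium plate with green board, 45 (x) x 48 (y) x 6 mm, and an upright white connector block on its rear edge (8 x 26 mm, top 18 mm above the underside, rear face flush, 22.5 mm behind the origin). Origin: centre of underside, axes near the fixture's. Starts at fixture x -52 to -30 mm; fully home at x +12.5, y -29.5.
- thumb_bar (a point): The clip's thumb bar: steel strip 145 mm long (fixture x -110 to +35), 36 wide, 2.5 thick, running from the hinge to the +y side, turning with the clip; press anywhere along it. Point: middle of its top (fixture x -37, y 24 when shut). Shut it slopes up outward 0.25 rad (top z about 40 at y 24); with the joint at 0.35 it slopes down 0.10 rad (top z about 32 at y 24, 33 at y 17).
- jaw (a point): The clip's steel jaw, turning with the clip: 35 mm long (fixture x 0 to +35), reaching from the hinge to y -24 mm over the channel, with a square-ended downward lip at y -18 to -24. Point: middle of the lip's underside. Shut, the lip is 3 mm above the bed, so the 6 mm carrier cannot enter; it clears the carrier when the clip's joint is above about 0.22.
- clip (a joint): Angle of the sprung clip about its hinge, rad: 0 shut, grows as the thumb bar is pressed down, stop at 0.55. About 0.15 with the jaw resting on the carrier. Holding it at 0.35 takes about 8 N at 20 mm from the hinge (do not press hard on the stop: friction then resists sliding along the bar); let go, it springs shut.
- can: Drink can standing on the desk, 66 mm across, 115 mm tall, origin at the centre of its underside. Bystander.
- spool: Solder spool standing on its flange, 52 mm across, 36 mm tall, origin at the centre of its underside. Bystander.
- battery_box: Open black battery holder, 62 x 58 x 16 mm, origin at the centre of its underside. Bystander.
Mind the look-alikes: they are no part of the job. There is more than one size of the carrier; the one meant has the size given above.

How it is judged:
By the outcome, as a careful person would: the job done as asked, in the order asked, and still so for the second after the job is handed in, with the robot touching nothing.
It also fails if it takes over 51 s, if anything falls off the work surface, if the arm or the gripper's body presses on something with over 40 N, if the wrist force passes 120 N, or if a joint passes its speed limit or range.

## Working session

There is one attempt and no reset: what is moved stays moved. The work goes in short steps, Python scripts to look and compute and a tool call to move; the robot and the scene stay as the last step left them, time stands still between calls to the robot, and variables do not carry over. Pictures are saved under pics/ and viewed, at most 10 in all, crops included, and the job is handed in when it is done.

Besides the shell and the picture viewer there is one more tool, called by a JSON object that holds its "fn" and its "kwargs", one argument or row to a line. servo_tool: Moves the arm, as the interface text tells. Its arguments: {"type":"object","properties":{"series":{"type":"array","items":{"type":"object","properties":{"claw":{"type":"number"},"dx":{"type":"number"},"dy":{"type":"number"},"dz":{"type":"number"},"rx":{"type":"number"},"ry":{"type":"number"},"rz":{"type":"number"}}}},"squeeze":{"type":"number"}},"required":["series"]}

```bash
mkdir -p pics
python3 - <<'E'
from cell import *
import cv2,numpy as np
s=sense();print(s)
for n in("scene","side"):
    im=capture(n);cv2.imwrite(f"pics/{n}0.png",cv2.cvtColor(im,cv2.COLOR_RGB2BGR));print(n,camera_info(n))
print(camera_info("wrist"))
E
```

```text
{'t': 0.0, 'q': array([ 1.04349468e+00,  2.07424777e-01,  1.54293745e+00, -1.80669721e-05,
        1.39350677e+00, -1.50523740e-01]), 'qvel': array([-0.000423  , -0.00048936,  0.00136894,  0.00040794, -0.00068012,
       -0.00063114]), 'joint_torque': array([ 5.53042992e-04, -3.70873761e+01, -2.81422412e+01,  7.00850459e-02,
        3.59391491e-02, -1.51403528e-04]), 'ee_pos': array([0.21117517, 0.53394867, 0.20429595]), 'tool_rot': array([-3.70013872e-04,  1.87274898e-01,  9.82306885e-01, -1.07638322e-03]), 'ft_force': array([ 0.08012345, -0.59873558,  0.21184324]), 'moment': array([-0.02399573,  0.0325313 , -0.00422849]), 'grip_force': 0.0, 'width': 1.0010788264852317}
scene {'mtx': array([[440.54188664,   0.        , 259.81917111],
       [  0.        , 440.54188664, 192.51799049],
       [  0.        ,   0.        ,   1.        ]]), 'k1': -0.16577966621111906, 'eye': array([ 1.26814669, -0.5128871 ,  0.67931596]), 'rotation': array([0.8120544 , 0.42190626, 0.18834162, 0.35649712])}
side {'mtx': array([[381.84631135,   0.        , 248.61674224],
       [  0.        , 381.84631135, 192.39244518],
       [  0.        ,   0.        ,   1.        ]]), 'k1': -0.011902643675571225, 'eye': array([ 0.38585142, -0.55827437,  0.49855163]), 'rotation': array([ 0.86389001,  0.47664597, -0.08693273, -0.13764217])}
{'mtx': array([[284.59952673,   0.        , 255.52179385],
       [  0.        , 284.59952673, 187.44467178],
       [  0.        ,   0.        ,   1.        ]]), 'k1': -0.03440826217325359, 'T_tool_cam': array([[-3.08255367e-05,  9.64445262e-01,  2.64282681e-01,
         7.70594983e-02],
       [ 9.99999928e-01,  1.29948304e-04, -3.57581100e-04,
        -2.76717256e-04],
       [-3.79210484e-04,  2.64282651e-01, -9.64445196e-01,
        -1.78367858e-01],
       [ 0.00000000e+00,  0.00000000e+00,  0.00000000e+00,
         1.00000000e+00]])}
```

View pics/scene0.png

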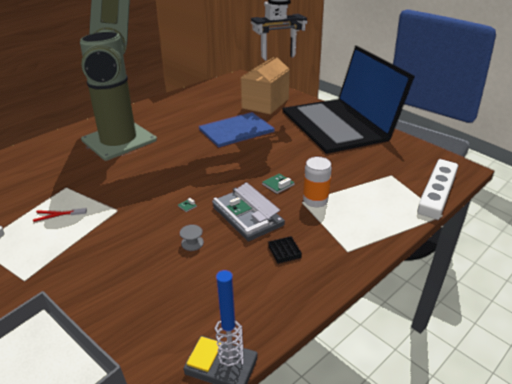

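View pics/side0.png

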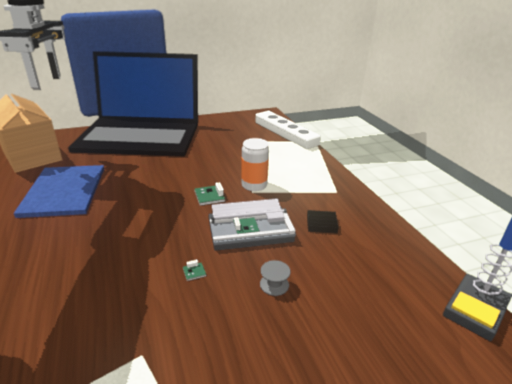

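Candidates for the carrier are the one in the channel (scene 238,206 / side 245,226), a loose larger board (278,183 / 209,194) and a small board (187,204 / 194,270). By the description I choose the one in the fixture channel. Next I localise it roughly.

```bash
cat > h.py <<'E'
from cell import *
import cv2,numpy as np
from scipy.spatial.transform import Rotation as R
from scipy.optimize import least_squares
def quat(q): return R.from_quat(np.r_[q[1:],q[0]])
def cam(n,s=None):
    c=camera_info(n)
    if n!="wrist": return c["mtx"],c["k1"],np.array(c["eye"]),quat(c["rotation"]).as_matrix()
    T=np.eye(4);T[:3,:3]=quat(s["tool_rot"]).as_matrix();T[:3,3]=s["ee_pos"];T=T@c["T_tool_cam"]
    return c["mtx"],c["k1"],T[:3,3],T[:3,:3]
def proj(c,P):
    K,k,e,M=c; p=(np.atleast_2d(P)-e)@M; u=np.c_[p[:,0],-p[:,1]]/-p[:,2:]
    u=u*(1+k*(u**2).sum(1,keepdims=True)); return u*[K[0,0],K[1,1]]+K[:2,2]
def unproj(c,px,z):
    K,k,e,M=c; u=cv2.undistortPoints(np.array(px,float).reshape(-1,1,2),K,np.array([k,0,0,0.]))[:,0]
    d=np.c_[u[:,0],-u[:,1],-np.ones(len(u))]@M.T; return e+d*((z-e[2])/d[:,2])[:,None]
def fx(p,P): # fixture frame mm -> world m, p=x,y,yaw
    P=np.atleast_2d(P)/1000.; c,s=np.cos(p[2]),np.sin(p[2])
    return np.c_[p[0]+c*P[:,0]-s*P[:,1],p[1]+s*P[:,0]+c*P[:,1],P[:,2]]
def save(n,im): cv2.imwrite(n,cv2.cvtColor(im,cv2.COLOR_RGB2BGR))
E
python3 - <<'E'
from h import *
print(unproj(cam("scene"),[(238,206),(248,210),(187,204),(278,183)],.025).round(3))
print(unproj(cam("side"),[(245,226),(251,222),(194,270),(209,194)],.025).round(3))
a=cv2.resize(cv2.imread("pics/scene0.png")[170:260,170:330],None,fx=5,fy=5,interpolation=2)[:,:800]
b=cv2.resize(cv2.imread("pics/side0.png")[185:295,180:350],None,fx=4.7,fy=4.7,interpolation=2)
cv2.imwrite("pics/c0.png",cv2.resize(a,(800,450)))
E
```

```text
[[ 0.582  0.037  0.025]
 [ 0.611  0.044  0.025]
 [ 0.488 -0.052  0.025]
 [ 0.576  0.182  0.025]]
[[ 0.588  0.035  0.025]
 [ 0.605  0.044  0.025]
 [ 0.463 -0.06   0.025]
 [ 0.547  0.176  0.025]]
```

View pics/c0.png

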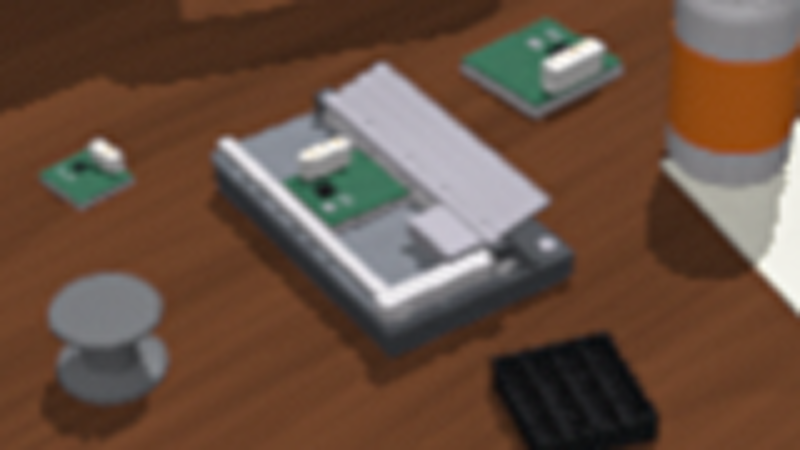

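Run:
```python
from h import *
P=unproj(cam("scene"),[(213,201.6),(249,236),(284.6,221)],.016);print(P.round(3))
d=P[1]-P[0];yaw=np.arctan2(d[1],d[0]);print(yaw,np.linalg.norm(d),np.linalg.norm(P[2]-P[1]))
c,s=np.cos(yaw),np.sin(yaw);e=P.mean(0)
o=P[1,:2]-np.array([c*.047+s*.066,s*.047-c*.066]);print("origin",o)
S=sense();M=quat(S["tool_rot"]).as_matrix()
t=fx([*o,yaw],[-35,-12,200])[0];print(t,M.T@(t-S["ee_pos"])*100,M)
```

```text
[[ 0.514  0.01   0.016]
 [ 0.678 -0.012  0.016]
 [ 0.695  0.088  0.016]]
-0.12865560193204437 0.16511350695230392 0.10077946946098024
origin [0.63989305 0.05991968]
[0.6036427  0.05250939 0.2       ] [-54.20541334 -30.33388904   0.48779719] [[-9.29846994e-01  3.67945043e-01 -1.00674797e-03]
 [ 3.67946310e-01  9.29845354e-01 -1.76938480e-03]
 [ 2.85083550e-04 -2.01568634e-03 -9.99997928e-01]]
```

{"fn": "servo_tool", "kwargs": {
  "series": [
    {"dz": -5, "claw": 1},
    {"dx": -2, "dy": -1, "dz": -9},
    {"dx": -6, "dy": -3.3, "dz": -10, "rz": -0.05},
    {"dx": -10, "dy": -5.6, "dz": -10, "rz": -0.1},
    {"dx": -14, "dy": -7.8, "dz": -10, "rz": -0.15},
    {"dx": -18, "dy": -10, "dz": -10, "rz": -0.2},
    {"dx": -22, "dy": -12.3, "dz": -10, "rz": -0.25},
    {"dx": -26, "dy": -14.5, "dz": -10, "rz": -0.25},
    {"dx": -30, "dy": -16.8, "dz": -10, "rz": -0.25},
    {"dx": -34, "dy": -19, "dz": -10, "rz": -0.25},
    {"dx": -38, "dy": -21.3, "dz": -10, "rz": -0.25},
    {"dx": -42, "dy": -23.5, "dz": -10, "rz": -0.25},
    {"dx": -46, "dy": -25.8, "dz": -8, "rz": -0.25},
    {"dx": -50, "dy": -28, "dz": -4, "rz": -0.25},
    {"dx": -54, "dy": -30.3, "dz": 0, "rz": -0.25},
    {"dx": -54, "dy": -30.3, "dz": 0, "rz": -0.25},
    {"dx": -54, "dy": -30.3, "dz": 0, "rz": -0.25},
    {"dx": -54, "dy": -30.3, "dz": 0, "rz": -0.25}
  ]
}}

```text
schema error: expected keys claw, dx, dy, dz, rx, ry, rz
```

Run:
```python
from h import *
s=sense();im=capture("wrist");save("pics/w1.png",cv2.resize(im,(800,600),interpolation=cv2.INTER_CUBIC));np.save("w1.npy",im)
print(s["t"],s["ee_pos"],s["qvel"].round(3),s["tool_rot"],s["q"].round(2))
```

```text
0.1 [0.21123225 0.53402309 0.20442106] [ 0.    -0.002 -0.004 -0.     0.001  0.001] [-3.28775655e-04  1.87286932e-01  9.82304723e-01 -9.63313893e-04] [ 1.04  0.21  1.54 -0.    1.39 -0.15]
```

View pics/w1.png

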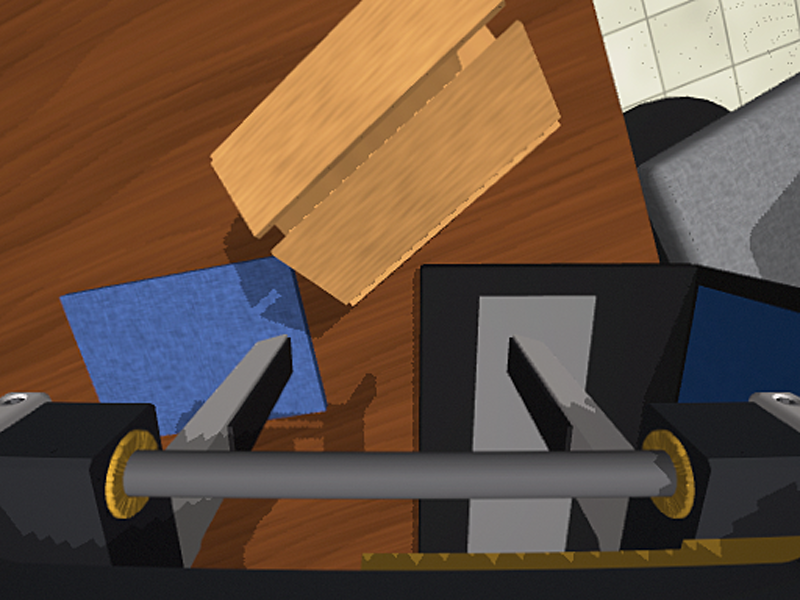

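{"fn": "servo_tool", "kwargs": {
  "series": [
    {"claw": 1, "dx": 0, "dy": 0, "dz": -5, "rx": 0, "ry": 0, "rz": 0},
    {"claw": 1, "dx": -2, "dy": -1, "dz": -9, "rx": 0, "ry": 0, "rz": 0},
    {"claw": 1, "dx": -6, "dy": -3.3, "dz": -10, "rx": 0, "ry": 0, "rz": -0.05},
    {"claw": 1, "dx": -10, "dy": -5.6, "dz": -10, "rx": 0, "ry": 0, "rz": -0.1},
    {"claw": 1, "dx": -14, "dy": -7.8, "dz": -10, "rx": 0, "ry": 0, "rz": -0.15},
    {"claw": 1, "dx": -18, "dy": -10, "dz": -10, "rx": 0, "ry": 0, "rz": -0.2},
    {"claw": 1, "dx": -22, "dy": -12.3, "dz": -10, "rx": 0, "ry": 0, "rz": -0.25},
    {"claw": 1, "dx": -26, "dy": -14.5, "dz": -10, "rx": 0, "ry": 0, "rz": -0.25},
    {"claw": 1, "dx": -30, "dy": -16.8, "dz": -10, "rx": 0, "ry": 0, "rz": -0.25},
    {"claw": 1, "dx": -34, "dy": -19, "dz": -10, "rx": 0, "ry": 0, "rz": -0.25},
    {"claw": 1, "dx": -38, "dy": -21.3, "dz": -10, "rx": 0, "ry": 0, "rz": -0.25},
    {"claw": 1, "dx": -42, "dy": -23.5, "dz": -10, "rx": 0, "ry": 0, "rz": -0.25},
    {"claw": 1, "dx": -46, "dy": -25.8, "dz": -8, "rx": 0, "ry": 0, "rz": -0.25},
    {"claw": 1, "dx": -50, "dy": -28, "dz": -4, "rx": 0, "ry": 0, "rz": -0.25},
    {"claw": 1, "dx": -54, "dy": -30.3, "dz": 0, "rx": 0, "ry": 0, "rz": -0.25},
    {"claw": 1, "dx": -54, "dy": -30.3, "dz": 0, "rx": 0, "ry": 0, "rz": -0.25},
    {"claw": 1, "dx": -54, "dy": -30.3, "dz": 0, "rx": 0, "ry": 0, "rz": -0.25},
    {"claw": 1, "dx": -54, "dy": -30.3, "dz": 0, "rx": 0, "ry": 0, "rz": -0.25},
    {"claw": 1, "dx": -54, "dy": -30.3, "dz": 0, "rx": 0, "ry": 0, "rz": -0.25}
  ]
}}

```text
t: 2.05
ee_pos: [0.6027, 0.0557, 0.2077]
tool_rot: [0.002, 0.062, 0.998, 0.0]
ft_force: [0.6, 1.0, -0.4]
width: 1.001
grip_force: 0.0
```

Run:
```python
from h import *
s=sense();im=capture("wrist");c=cam("wrist",s);np.savez("w2.npz",im=im,pos=s["ee_pos"],rot=s["tool_rot"])
print(s["t"],s["ee_pos"],s["qvel"].round(3),s["tool_rot"],s["q"].round(2))
ctr=proj(c,fx([.64,.06,-.129],[-35,-12,20]))[0];print(ctr)
x0,y0=int(ctr[0])-80,int(ctr[1])-70;print(x0,y0)
save("pics/w2.png",cv2.resize(im[max(y0,0):y0+120,x0:x0+160],None,fx=5,fy=5,interpolation=cv2.INTER_CUBIC))
```

```text
2.05 [0.60270753 0.05574866 0.20774255] [ 0.005 -0.011  0.001 -0.003 -0.004 -0.003] [1.60843717e-03 6.24881964e-02 9.98044359e-01 3.07929446e-04] [-0.05  0.27  1.46  0.    1.41 -1.5 ]
[253.20392363 170.99044166]
173 100
```

View pics/w2.png

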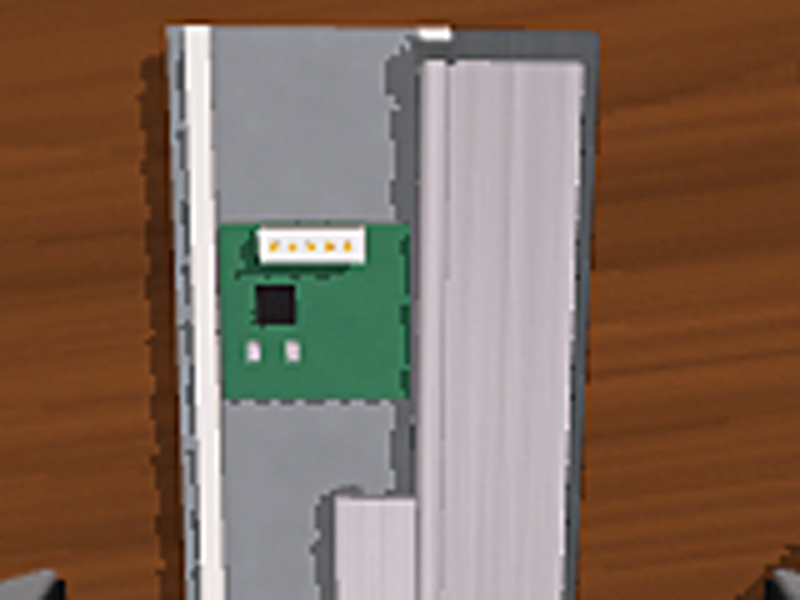

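Wrist view (crop offset 173,100, ×5): the bed's rear-left corner is at (167,27), the foot's rear-right at (598,32), the bar's outer rear at (584,62) and the jaw's rear-left at (333,497). The carrier board spans (222–410, 225–399), with the connector's rear top edge at (258–365, 228). Image up is −x, towards the robot.

Run:
```python
from h import *
d=np.load("w2.npz");s=dict(ee_pos=d["pos"],tool_rot=d["rot"]);c=cam("wrist",s)
u=lambda l:np.array(l)/5.+[173,100]
px=u([(167,27),(598,32),(584,62)]);P=np.array([[-117,-66,22],[-117,42,16],[-110,34.9,43]])
px2=np.r_[px];
sc=cam("scene");sp=np.array([(213,201.6),(249,236)]);SP=np.array([[-117,-66,22],[47,-66,16]])
# left edge of bed lower in the crop: line y=-66 z22 at (192,598)
def f(p):
    r=(proj(c,fx(p,P))-px).ravel()
    a=unproj(c,u([(190,598)]),.022)[0]; loc=np.array([-np.sin(p[2]),np.cos(p[2])])@(a[:2]-p[:2])*1000+66
    return np.r_[r,loc]
r=least_squares(f,[.64,.06,-.129]);p=r.x;print(p,r.fun.round(2))
np.save("p.npy",p)
print("scene check",proj(sc,fx(p,SP)).round(1))
def loc(pts,z):
    w=unproj(c,u(pts),z/1000)[:,:2]-p[:2];C,S=np.cos(p[2]),np.sin(p[2])
    return (np.c_[C*w[:,0]+S*w[:,1],-S*w[:,0]+C*w[:,1]]*1000).round(1)
print("jaw",loc([(333,497)],33)); print("conn top",loc([(258,228),(365,228),(262,264)],40))
print("board",loc([(220,225),(410,225),(224,401),(410,401)],28))
S=sense();print("now local",loc([(0,0)],0)[0]*0,S["ee_pos"])
```

```text
[ 0.63912901  0.05603304 -0.1284193 ] [-0.2   0.48  0.53 -0.21  0.02 -0.24  0.28]
scene check [[211.7 200.4]
 [247.5 236.6]]
jaw [[  0.4 -25.5]]
conn top [[-70.3 -42.5]
 [-70.4 -16.6]
 [-61.6 -41.8]]
board [[-69.6 -53.3]
 [-69.7  -5.7]
 [-24.1 -53.8]
 [-24.2  -5.5]]
now local [-0. -0.] [0.60276106 0.05577591 0.20790117]
```

```bash
cat >> h.py <<'E'
def go(x,y,z):
    p=np.load("p.npy");S=sense();M=quat(S["tool_rot"]).as_matrix();w=S["ee_pos"]-[*p[:2],0]
    C,s=np.cos(p[2]),np.sin(p[2])
    print("t",S["t"],"local",(np.array([C*w[0]+s*w[1],-s*w[0]+C*w[1],w[2]])*1000).round(1),"F",S["ft_force"].round(1),"w",S["width"])
    print("shift cm",(M.T@(fx(p,[x,y,z])[0]-S["ee_pos"])*100).round(2),"rotvec",(R.from_matrix(M).inv()*R.from_matrix(np.array([[-C,-s,0],[-s,C,0],[0,0,-1]]).T@np.eye(3)) if 0 else (R.from_matrix(M.T@np.array([[-C,-s,0],[-s,C,0],[0,0,-1]])))).as_rotvec().round(4))
E
python3 -c "
from h import *
go(-84,-3,60)"
```

```text
t 2.1 local [-36.   -4.9 207.9] F [ 0.1  0.1 -0.1] w 0.9996864358792684
shift cm [ 4.85  0.2  14.77] rotvec [0.0007 0.0036 0.0037]
```

{"fn": "servo_tool", "kwargs": {
  "series": [
    {"claw": 0.43, "dx": 2.5, "dy": 0.1, "dz": 3, "rx": 0, "ry": 0.004, "rz": 0.004},
    {"claw": 0.43, "dx": 4.85, "dy": 0.2, "dz": 7, "rx": 0, "ry": 0.004, "rz": 0.004},
    {"claw": 0.43, "dx": 4.85, "dy": 0.2, "dz": 11, "rx": 0, "ry": 0.004, "rz": 0.004},
    {"claw": 0.43, "dx": 4.85, "dy": 0.2, "dz": 14, "rx": 0, "ry": 0.004, "rz": 0.004},
    {"claw": 0.43, "dx": 4.85, "dy": 0.2, "dz": 14.7, "rx": 0, "ry": 0.004, "rz": 0.004},
    {"claw": 0.43, "dx": 4.85, "dy": 0.2, "dz": 14.7, "rx": 0, "ry": 0.004, "rz": 0.004},
    {"claw": 0.43, "dx": 4.85, "dy": 0.2, "dz": 14.7, "rx": 0, "ry": 0.004, "rz": 0.004},
    {"claw": 0.43, "dx": 4.85, "dy": 0.2, "dz": 14.7, "rx": 0, "ry": 0.004, "rz": 0.004}
  ]
}}

```text
t: 2.9
ee_pos: [0.5567, 0.0625, 0.0611]
tool_rot: [0.001, 0.065, 0.998, 0.0]
ft_force: [1.0, -0.5, 0.6]
width: 0.432
grip_force: 0.0
```

Run:
```python
from h import *
go(-84,-3,45)
a=capture("scene")[165:255,190:310];b=capture("side")[165:265,185:318]
cv2.imwrite
save("pics/h3.png",np.vstack([cv2.resize(a,(400,300),interpolation=2),cv2.resize(b,(400,300),interpolation=2)]))
```

```text
t 2.9 local [-82.6  -4.1  61.1] F [ 1.  -0.5  0.6] w 0.43243581722827573
shift cm [0.14 0.11 1.61] rotvec [ 0.0005  0.001  -0.002 ]
```

View pics/h3.png

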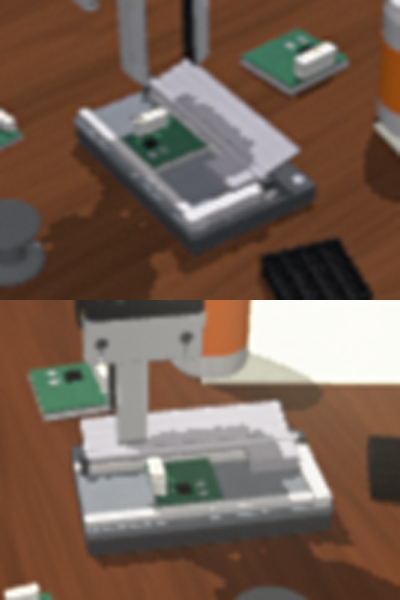

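{"fn": "servo_tool", "kwargs": {
  "series": [
    {"claw": 0.43, "dx": 0.15, "dy": 0.1, "dz": 0.8, "rx": 0, "ry": 0.001, "rz": -0.002},
    {"claw": 0.43, "dx": 0.15, "dy": 0.1, "dz": 1.5, "rx": 0, "ry": 0.001, "rz": -0.002},
    {"claw": 0.43, "dx": 0.15, "dy": 0.1, "dz": 1.9, "rx": 0, "ry": 0.001, "rz": -0.002},
    {"claw": 0.43, "dx": 0.15, "dy": 0.1, "dz": 2.3, "rx": 0, "ry": 0.001, "rz": -0.002},
    {"claw": 0.43, "dx": 0.15, "dy": 0.1, "dz": 2.6, "rx": 0, "ry": 0.001, "rz": -0.002},
    {"claw": 0.43, "dx": 0.15, "dy": 0.1, "dz": 2.85, "rx": 0, "ry": 0.001, "rz": -0.002},
    {"claw": 0.43, "dx": 0.15, "dy": 0.1, "dz": 2.85, "rx": 0, "ry": 0.001, "rz": -0.002},
    {"claw": 0.43, "dx": 0.15, "dy": 0.1, "dz": 2.85, "rx": 0, "ry": 0.001, "rz": -0.002},
    {"claw": 0.43, "dx": 0.15, "dy": 0.1, "dz": 2.85, "rx": 0, "ry": 0.001, "rz": -0.002}
  ]
}}

```text
t: 3.9
ee_pos: [0.5524, 0.0644, 0.0307]
tool_rot: [-0.003, 0.064, 0.998, 0.001]
ft_force: [-3.9, 2.0, 7.9]
width: 0.433
grip_force: 4.5
```

Run:
```python
from h import *
go(-19,-3,32.5)
a=capture("scene")[165:255,190:310];b=capture("side")[165:265,185:318]
save("pics/h4.png",np.vstack([cv2.resize(a,(400,300),interpolation=2),cv2.resize(b,(400,300),interpolation=2)]))
```

```text
t 3.9 local [-87.1  -2.8  30.7] F [-3.9  2.   7.9] w 0.43284138912953296
shift cm [-6.8  -0.02 -0.22] rotvec [ 0.0012 -0.0066 -0.0003]
```

View pics/h4.png

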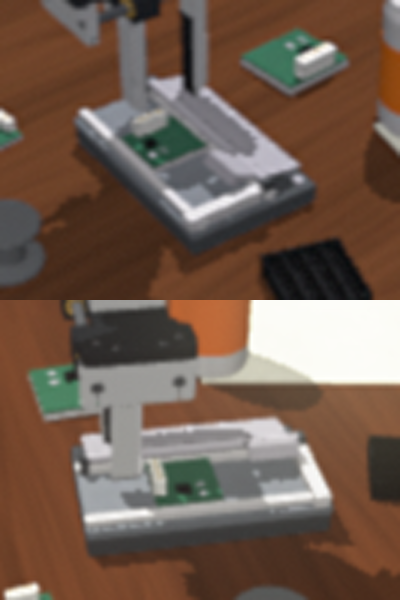

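{"fn": "servo_tool", "kwargs": {
  "series": [
    {"claw": 0.43, "dx": -0.3, "dy": 0, "dz": -0.1, "rx": 0, "ry": -0.004, "rz": 0},
    {"claw": 0.43, "dx": -0.7, "dy": 0, "dz": -0.1, "rx": 0, "ry": -0.004, "rz": 0},
    {"claw": 0.43, "dx": -1.1, "dy": 0, "dz": -0.1, "rx": 0, "ry": -0.004, "rz": 0},
    {"claw": 0.43, "dx": -1.5, "dy": 0, "dz": -0.1, "rx": 0, "ry": -0.004, "rz": 0},
    {"claw": 0.43, "dx": -1.9, "dy": 0, "dz": -0.1, "rx": 0, "ry": -0.004, "rz": 0},
    {"claw": 0.43, "dx": -2.3, "dy": 0, "dz": -0.1, "rx": 0, "ry": -0.004, "rz": 0},
    {"claw": 0.43, "dx": -2.7, "dy": 0, "dz": -0.1, "rx": 0, "ry": -0.004, "rz": 0},
    {"claw": 0.43, "dx": -3.0, "dy": 0, "dz": -0.1, "rx": 0, "ry": -0.004, "rz": 0},
    {"claw": 0.43, "dx": -3.0, "dy": 0, "dz": -0.1, "rx": 0, "ry": -0.004, "rz": 0},
    {"claw": 0.43, "dx": -3.0, "dy": 0, "dz": -0.1, "rx": 0, "ry": -0.004, "rz": 0}
  ]
}}

```text
t: 5.0
ee_pos: [0.5809, 0.0606, 0.031]
tool_rot: [-0.003, 0.064, 0.998, 0.001]
ft_force: [-4.5, 1.6, 9.1]
width: 0.431
grip_force: 4.4
```

Run:
```python
from h import *
go(-19,-3,32)
a=capture("scene")[165:255,190:310];b=capture("side")[165:265,185:318]
save("pics/h5.png",np.vstack([cv2.resize(a,(400,300),interpolation=2),cv2.resize(b,(400,300),interpolation=2)]))
```

```text
t 5.0 local [-58.3  -2.9  31. ] F [-4.5  1.6  9.1] w 0.4307873828590973
shift cm [-3.93 -0.01 -0.12] rotvec [ 0.0009 -0.0054 -0.0001]
```

View pics/h5.png

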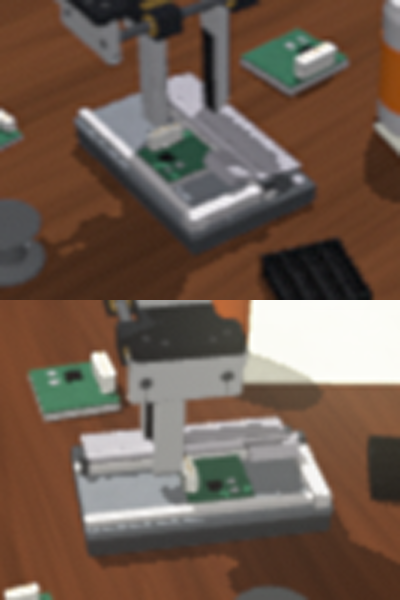

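{"fn": "servo_tool", "kwargs": {
  "series": [
    {"claw": 0.43, "dx": -0.4, "dy": 0, "dz": 0, "rx": 0, "ry": 0, "rz": 0},
    {"claw": 0.43, "dx": -0.8, "dy": 0, "dz": 0, "rx": 0, "ry": 0, "rz": 0},
    {"claw": 0.43, "dx": -1.2, "dy": 0, "dz": 0, "rx": 0, "ry": 0, "rz": 0},
    {"claw": 0.43, "dx": -1.6, "dy": 0, "dz": 0, "rx": 0, "ry": 0, "rz": 0},
    {"claw": 0.43, "dx": -2.0, "dy": 0, "dz": 0, "rx": 0, "ry": 0, "rz": 0},
    {"claw": 0.43, "dx": -2.4, "dy": 0, "dz": 0, "rx": 0, "ry": 0, "rz": 0},
    {"claw": 0.43, "dx": -2.8, "dy": 0, "dz": 0, "rx": 0, "ry": 0, "rz": 0},
    {"claw": 0.43, "dx": -3.1, "dy": 0, "dz": 0, "rx": 0, "ry": 0, "rz": 0},
    {"claw": 0.43, "dx": -3.4, "dy": 0, "dz": 0, "rx": 0, "ry": 0, "rz": 0},
    {"claw": 0.43, "dx": -3.6, "dy": 0, "dz": 0, "rx": 0, "ry": 0, "rz": 0},
    {"claw": 0.43, "dx": -3.6, "dy": 0, "dz": 0, "rx": 0, "ry": 0, "rz": 0},
    {"claw": 0.43, "dx": -3.6, "dy": 0, "dz": 0, "rx": 0, "ry": 0, "rz": 0}
  ]
}}

```text
t: 6.3
ee_pos: [0.6165, 0.056, 0.031]
tool_rot: [-0.003, 0.064, 0.998, 0.001]
ft_force: [-5.2, 1.9, 8.4]
width: 0.432
grip_force: 4.3
```

{"fn": "servo_tool", "kwargs": {
  "series": [
    {"claw": 0.43, "dx": -0.1, "dy": 0, "dz": 0, "rx": 0, "ry": 0, "rz": 0},
    {"claw": 0.43, "dx": -0.2, "dy": 0, "dz": 0, "rx": 0, "ry": 0, "rz": 0},
    {"claw": 0.43, "dx": -0.2, "dy": 0, "dz": 0, "rx": 0, "ry": 0, "rz": 0},
    {"claw": 0.43, "dx": -0.2, "dy": 0, "dz": 0, "rx": 0, "ry": 0, "rz": 0}
  ]
}}

```text
t: 6.7
ee_pos: [0.6182, 0.0558, 0.031]
tool_rot: [-0.003, 0.064, 0.998, 0.001]
ft_force: [-6.9, 2.3, 8.3]
width: 0.431
grip_force: 4.4
```

{"fn": "servo_tool", "kwargs": {
  "series": [
    {"claw": 0.43, "dx": -0.1, "dy": 0, "dz": 0, "rx": 0, "ry": 0, "rz": 0},
    {"claw": 0.43, "dx": -0.2, "dy": 0, "dz": 0, "rx": 0, "ry": 0, "rz": 0},
    {"claw": 0.43, "dx": -0.2, "dy": 0, "dz": 0, "rx": 0, "ry": 0, "rz": 0},
    {"claw": 0.43, "dx": -0.2, "dy": 0, "dz": 0, "rx": 0, "ry": 0, "rz": 0}
  ]
}}

```text
t: 7.1
ee_pos: [0.619, 0.0557, 0.0308]
tool_rot: [-0.004, 0.064, 0.998, 0.001]
ft_force: [-7.8, 2.1, 9.6]
width: 0.426
grip_force: 5.7
```

Run:
```python
from h import *
go(-19,-3,32)
a=capture("scene")[165:255,190:310];b=capture("side")[165:265,185:318]
save("pics/h6.png",np.vstack([cv2.resize(a,(400,300),interpolation=2),cv2.resize(b,(400,300),interpolation=2)]))
```

```text
t 7.1 local [-19.9  -2.9  30.8] F [-7.8  2.1  9.6] w 0.4256065884788732
shift cm [-0.09 -0.01 -0.12] rotvec [ 0.0007 -0.0088 -0.0001]
```

View pics/h6.png

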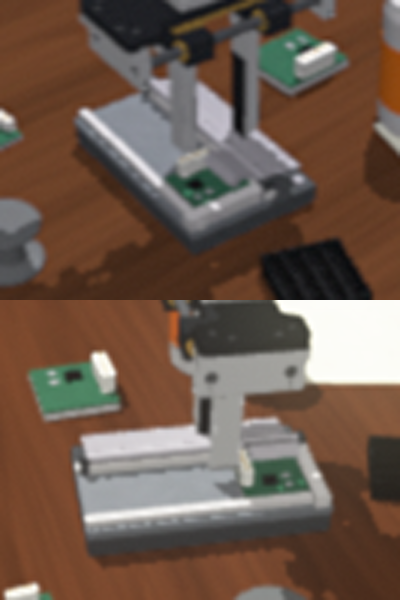

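{"fn": "servo_tool", "kwargs": {
  "series": [
    {"claw": 0.43, "dx": -0.15, "dy": 0, "dz": 0, "rx": 0, "ry": 0, "rz": 0},
    {"claw": 0.43, "dx": -0.3, "dy": 0, "dz": 0, "rx": 0, "ry": 0, "rz": 0},
    {"claw": 0.43, "dx": -0.3, "dy": 0, "dz": 0, "rx": 0, "ry": 0, "rz": 0},
    {"claw": 0.43, "dx": -0.3, "dy": 0, "dz": 0, "rx": 0, "ry": 0, "rz": 0}
  ]
}}

```text
t: 7.6
ee_pos: [0.6192, 0.0557, 0.0306]
tool_rot: [-0.008, 0.064, 0.998, 0.001]
ft_force: [-14.3, 1.8, 14.8]
width: 0.428
grip_force: 8.8
```

{"fn": "servo_tool", "kwargs": {
  "series": [
    {"claw": 0.43, "dx": -0.15, "dy": 0, "dz": 0, "rx": 0, "ry": 0, "rz": 0},
    {"claw": 0.43, "dx": -0.3, "dy": 0, "dz": 0, "rx": 0, "ry": 0, "rz": 0},
    {"claw": 0.43, "dx": -0.3, "dy": 0, "dz": 0, "rx": 0, "ry": 0, "rz": 0},
    {"claw": 0.43, "dx": -0.3, "dy": 0, "dz": 0, "rx": 0, "ry": 0, "rz": 0}
  ]
}}

```text
t: 8.0
ee_pos: [0.6193, 0.0557, 0.0302]
tool_rot: [-0.011, 0.064, 0.998, 0.001]
ft_force: [-18.5, 3.9, 18.4]
width: 0.425
grip_force: 12.4
```

Stalled at 0.6193 with the force rising, so the carrier is on the stop. I back off with the clip held down, then lift.

{"fn": "servo_tool", "kwargs": {
  "series": [
    {"claw": 0.43, "dx": 0.4, "dy": 0, "dz": 0, "rx": 0, "ry": 0, "rz": 0},
    {"claw": 0.43, "dx": 0.8, "dy": 0, "dz": 0, "rx": 0, "ry": 0, "rz": 0},
    {"claw": 0.43, "dx": 1.2, "dy": 0, "dz": 0, "rx": 0, "ry": 0, "rz": 0},
    {"claw": 0.43, "dx": 1.5, "dy": 0, "dz": 0, "rx": 0, "ry": 0, "rz": 0},
    {"claw": 0.43, "dx": 1.5, "dy": 0, "dz": 0, "rx": 0, "ry": 0, "rz": 0}
  ]
}}

```text
t: 8.5
ee_pos: [0.6182, 0.0558, 0.0339]
tool_rot: [0.005, 0.065, 0.998, 0.001]
ft_force: [4.0, 1.6, 6.6]
width: 0.433
grip_force: 3.4
```

{"fn": "servo_tool", "kwargs": {
  "series": [
    {"claw": 0.43, "dx": 0, "dy": 0, "dz": -0.3, "rx": 0, "ry": 0, "rz": 0},
    {"claw": 0.43, "dx": 0, "dy": 0, "dz": -0.6, "rx": 0, "ry": 0, "rz": 0},
    {"claw": 0.43, "dx": 0, "dy": 0, "dz": -0.9, "rx": 0, "ry": 0, "rz": 0},
    {"claw": 0.43, "dx": 0, "dy": 0, "dz": -1.3, "rx": 0, "ry": 0, "rz": 0},
    {"claw": 0.43, "dx": 0, "dy": 0, "dz": -2, "rx": 0, "ry": 0, "rz": 0},
    {"claw": 0.43, "dx": 0, "dy": 0, "dz": -4, "rx": 0, "ry": 0, "rz": 0},
    {"claw": 0.43, "dx": 0, "dy": 0, "dz": -8, "rx": 0, "ry": 0, "rz": 0},
    {"claw": 0.43, "dx": 0, "dy": 0, "dz": -12, "rx": 0, "ry": 0, "rz": 0},
    {"claw": 1, "dx": 0, "dy": 0, "dz": -16, "rx": 0, "ry": 0, "rz": 0},
    {"claw": 1, "dx": 0, "dy": 0, "dz": -16, "rx": 0, "ry": 0, "rz": 0},
    {"claw": 1, "dx": 0, "dy": 0, "dz": -16, "rx": 0, "ry": 0, "rz": 0},
    {"claw": 1, "dx": 0, "dy": 0, "dz": -16, "rx": 0, "ry": 0, "rz": 0},
    {"claw": 1, "dx": 0, "dy": 0, "dz": -16, "rx": 0, "ry": 0, "rz": 0}
  ]
}}

```text
t: 9.8
ee_pos: [0.612, 0.0557, 0.1883]
tool_rot: [-0.003, 0.064, 0.998, -0.0]
ft_force: [0.1, -0.4, 0.3]
width: 0.816
grip_force: 0.0
```

Run:
```python
from h import *
go(0,0,100)
s=sense();im=capture("wrist");c=cam("wrist",s);p=np.load("p.npy")
ctr=proj(c,fx(p,[0,-25,25]))[0];x0,y0=int(ctr[0])-60,int(ctr[1])-60;print(x0,y0)
b=capture("side")[185:265,205:312];a=im[y0:y0+120,x0:x0+120]
print("expect board corners z28",((proj(c,fx(p,[[-10,-53.5,28],[-10,-5.5,28],[35,-53.5,28],[35,-5.5,28]]))-[x0,y0])*5))
save("pics/f7.png",cv2.resize(a,(600,600),interpolation=cv2.INTER_CUBIC))
```

```text
t 9.8 local [-26.9  -3.8 188.3] F [ 0.1 -0.4  0.3] w 0.8163884652805308
shift cm [-2.74  0.38  8.82] rotvec [-0.0004 -0.0055 -0.0004]
178 136
expect board corners z28 [[187.17889405 265.46269355]
 [381.27128886 265.40119743]
 [193.78102151 435.2263847 ]
 [381.55355326 435.28353256]]
```

View pics/f7.png

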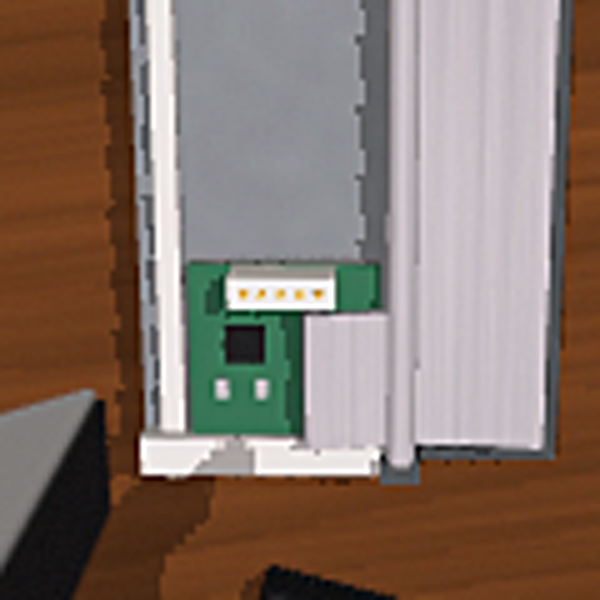

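The view shows the board from about (188,263) to (300+,437), against the white stop at y≈437. The prediction for fully home was 265 to 435. The jaw is down on the board, and the fingers are clear.

```bash
python3 -c "
from cell import *
print(job_done())"
```

```text
the job is handed in; nothing more can be done
None
```

The carrier is fully home against the end stop with the clip closed on it, the arm is clear and the other things on the desk were not touched; the job was handed in at about 10 s of the 51 s allowed.

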